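# Discard a broken glass swan through the pedal trap

### The arm

A 7-joint arm with a two-finger parallel gripper is mounted at the origin on the work surface. World frame = base frame: x ahead of the robot, y to its left, z up, the work surface at z = 0. Lengths are in m, angles in rad, forces in N, time in s.
With the tool pointing down it reaches from about 0.425 to 0.825 m from the base axis. Payload 3.6 kg.
Tool frame: the origin (TCP) lies at the very end of the fingers, on their centre line; the grasp point (between the pads) lies 19 mm behind it (bot.hold_point_z is the distance from the TCP to the grasp point, in m); z points along the fingers, y is the line along which they close (so a half turn about z gives the same grasp; the last joint's range is limited). The gripper opens to 93 mm and grips with 3 to 60 N. Pads are 15 mm wide; open, the fingers measure 128 mm over their backs; the gripper's body (75 mm by 188 mm) begins 65 mm behind the grasp point.
Start: joints at [1.292, 0.615, -0.013, 1.423, 0.008, 1.103, -0.04], TCP at [0.162, -0.629, 0.219] pointing down, gripper open.
Joint ranges: [-3.12, 3.12], [-0.3, 2.06], [-1.34, 1.32], [0.26, 2.42], [-1.36, 4.5], [0.01, 1.98], [-2.84, 2.84]. Speed limits (rad/s): [2.79, 2.79, 3.14, 3.14, 3.14, 3.14, 3.14].

### API

Orientations are given as a rotation vector (axis times angle).
In Python, from rig import bot gives the robot as it stands. Calls block until the motion is done:
- bot.movep(position, orientation): joint-space move of the TCP to a pose.
- bot.movel(position, attitude=None, feed=0.15, contact_N=None): straight line of the TCP; attitude=None keeps the orientation; feed is the mean speed in m/s. With contact_N (N) it stops when the force on the tool has changed by that much, and returns True; else False.
- bot.set_joints(angles): joint-space move.
- bot.gripper_to(opening): finger opening in m; the grip force is fixed at half the most; returns when the fingers have stopped.
- bot.hold(seconds).
- bot.solve_ik(position, orientation): joint angles nearest the present ones, or None.
- bot.grab_frame(name): name is "side" or "top" or "wrist"; returns (picture, depth): 420x560x3 uint8, red, green, blue; 420x560 float32, m along the optical axis (not along the pixel's ray), 0 where there is no reading.
- bot.camera_info(name): a dict with "K" (3x3 intrinsics, pixels), "position" and "attitude" of the camera in the world; the wrist camera has in their place "T_tool_cam" (4x4, takes a point from camera to tool coordinates, whose origin is the TCP and whose axes are the flange's). Camera axes: x right, y down, z forward; pixel columns grow to the right and rows downward; lengths in m; the calibration is good to about 2 mm. A picture is of the moment at which its call begins: read the wrist's pose just before it. camera_info takes no time and is no camera call.
A pose or a line that the arm cannot do raises bot.Unreachable and nothing moves.
- bot.close_job(): hands the job in; it is judged then, once.
Readings, each from a call of its own:
- bot.read_time(): time.
- bot.read_qpos(): joint angles.
- bot.read_qd(): joint speeds.
- bot.read_joint_torque(): joint torques, N m.
- bot.read_tcp_pos(): TCP position.
- bot.read_tcp_rot(): TCP orientation.
- bot.read_wrist_force(): force on the tool from outside, world axes, zero at the start.
- bot.read_wrist_torque(): the same for the moment, N m.
- bot.read_width(): finger opening in m.
- bot.read_grasp_force(): force on a finger pad.
Only numpy, scipy, OpenCV 4.12 (cv2) and the standard library are available. Lean on these libraries where they do the work, as an engineer would, in place of code of your own. Each camera call takes 0.05 s, during which the arm holds its last target. There are 200 camera calls.

### The job

One of the three glass swans on the stall has lost its neck. Stand the broken swan upright in the middle of the closed flap on top of the cullet box and let go of it, then press the box's pedal fully down to its stop and keep it there a moment so that the flap drops the swan into the box. Let the pedal come back up so the flap shuts, and leave the two good swans, the sand timer and the bracelet standing where they are.

Things in the scene. Friction and masses are not known exactly. Their poses are not given: they have to be found in the camera images.
- broken_swan: loose broken swan, 46 mm tall, about 50 g: black round base 34 mm across and 16 mm high with a clear glass egg-shaped body on it (29 mm across at its widest, 30 mm above the table) and only a short stump instead of a neck; the shortest of the three swans. Origin: centre of the underside, z up. Best gripped across the black base (34 mm, any yaw)
- swan_a: whole glass swan to be left alone: same base and body, with curved neck and wings, 87 mm tall; neck leans to its -x. Origin: centre of the underside, z up
- swan_b: second whole glass swan, same as swan_a, to be left alone. Origin: centre of the underside, z up
- sand_timer: sand timer, two black discs 56 mm across joined by three posts around glass, 100 mm tall, to be left alone. Origin: centre of the underside
- bracelet: bead bracelet lying flat, 79 mm outer diameter, 15 mm high, to be left alone. Origin: centre of the underside
- cullet_box: fixed grey metal box 150 x 150 mm, 175 mm high, clear window on its +x side; steel top with a 110 (x) by 100 (y) mm opening closed by the flap; inside the floor is 6 mm above the table, walls 6 mm. Pedal on its -y side: foot plate 8 mm high reaching 228 mm from the box centre. Origin: centre of the underside; x, y along the sides; it may be yawed
- flap_mid (a point): middle of the flap's upper face, level with the box top (175 mm above the table) when shut; moves with the flap
- flap (a joint): dark steel trap flap 106 (x) by 96 (y) mm hinged along the box's +y side of the opening; 0 shut and level, 1.14 rad hanging open inside the box. It is linked to the pedal: flap angle = 3.8 x pedal angle; the pedal spring holds it shut under the swan, but pushing on it with more than about 2 N makes it give. It shuts when the pedal is released
- pedal (a joint): spring pedal, a steel plate 85 mm wide and 128 mm long with a black rubber tread; hinged along the box's x direction, 88 mm from the box centre on its -y side and 22 mm above the table. 0 up (free end raised, slope 0.34 rad), 0.30 rad fully down on its stop, nearly level. At the tread centre it takes about 5 N to start and 12 N to bottom out; springs back up by itself
- pedal_pad (a point): centre of the pedal's tread on its upper face, 100 mm along the plate from its hinge, where to press; about 63 mm above the table when up and 34 mm when fully down; 180 mm from the box centre toward -y of the box. It moves with the pedal

How it is judged:
On the way, in this order (a step that is already met when the one before it is completed fails the run):
1. the broken swan stands upright in the middle of the shut flap (within 25 mm), let go (horizontal distance between broken_swan and flap_mid below 0.025 m and z of broken_swan in the frame of cullet_box between 0.168 and 0.182 m and angle between broken_swan's own z axis and vertical below 0.15 rad and value of joint flap below 0.06 rad and linear speed of broken_swan below 0.03 m/s and contact force between the fingers and broken_swan below 0.1 N), for 0.2 s.
2. the pedal is fully down on its stop (at least 0.28 of 0.30 rad) for a moment (value of joint pedal above 0.28 rad), for 0.3 s.
At the end, for the whole second after the job is handed in: the broken swan lies at rest inside the cullet box (origin less than 90 mm above the box's underside), the pedal is back up (under 0.04 rad) and the flap is shut (under 0.08 rad) (z of broken_swan in the frame of cullet_box below 0.09 m and x of broken_swan in the frame of cullet_box between -0.075 and 0.075 m and y of broken_swan in the frame of cullet_box between -0.075 and 0.075 m and linear speed of broken_swan below 0.05 m/s and value of joint pedal below 0.04 rad and value of joint flap below 0.08 rad); the robot touches nothing.
It fails at once if a good swan, the sand timer or the bracelet is shifted more than 20 mm or tipped (over 0.4 rad) (distance of any of swan_a, swan_b, sand_timer, bracelet from where it was at the start of the episode above 0.02 m or angle between any of swan_a, swan_b, sand_timer's own z axis and vertical above 0.4 rad).
It also fails if it takes over 58 s, if anything falls off the work surface, if the arm or the gripper's body presses on something with over 40 N, if the wrist force passes 120 N, or if a joint passes its speed limit or range.

## Working session

There is one attempt and no reset: what is moved stays moved. The work goes in short steps, each a Python script; the robot and the scene stay as the last script left them, time stands still between calls to the robot, and variables do not carry over. Pictures are saved under pics/ and viewed, at most 10 in all, crops included, and the job is handed in when it is done.

```bash
mkdir -p pics && cat > h.py <<'E'
from rig import bot
import numpy as np, cv2
from scipy.spatial.transform import Rotation as R
def cam(n):
    i=bot.camera_info(n); K=np.array(i["K"])
    if n=="wrist":
        T=np.eye(4);T[:3,:3]=R.from_rotvec(bot.read_tcp_rot()).as_matrix();T[:3,3]=bot.read_tcp_pos()
        T=T@np.array(i["T_tool_cam"])
    else:
        a=np.array(i["attitude"]);T=np.eye(4);T[:3,:3]=a if a.shape==(3,3) else R.from_rotvec(a).as_matrix();T[:3,3]=i["position"]
    im,d=bot.grab_frame(n); return im,d,K,T
def world(d,K,T):
    v,u=np.indices(d.shape)
    P=np.stack([(u-K[0,2])/K[0,0]*d,(v-K[1,2])/K[1,1]*d,d],-1)@T[:3,:3].T+T[:3,3]
    P[d<=0]=np.nan; return P
def ray(u,v,z,K,T):
    r=T[:3,:3]@np.linalg.inv(K)@[u,v,1]; return T[:3,3]+r*(z-T[2,3])/r[2]
E
python3 - <<'E'
from h import *
for n in ("top","side"):
    im,d,K,T=cam(n); cv2.imwrite(f"pics/{n}0.png",im[...,::-1]); np.savez(f"{n}0.npz",im=im,d=d,K=K,T=T); print(n,K.tolist(),T.round(3).tolist())
print(bot.read_tcp_rot(),bot.read_time(),bot.read_width())
E
```

```text
top [[546.9503527659182, 0.0, 272.1160309850079], [0.0, 546.9503527659182, 205.15978740761238], [0.0, 0.0, 1.0]] [[0.026, -0.989, 0.142, 0.398], [-1.0, -0.028, -0.008, -0.035], [0.012, -0.142, -0.99, 1.336], [0.0, 0.0, 0.0, 1.0]]
side [[413.7556186431901, 0.0, 275.20601845054523], [0.0, 413.7556186431901, 208.84014286364484], [0.0, 0.0, 1.0]] [[0.774, -0.353, 0.527, 0.153], [-0.634, -0.443, 0.634, -0.57], [0.01, -0.824, -0.566, 0.612], [0.0, 0.0, 0.0, 1.0]]
[-3.11450554e+00 -3.94224612e-01  4.92891872e-04] 0.1 0.09300048220907024
```

View pics/top0.png

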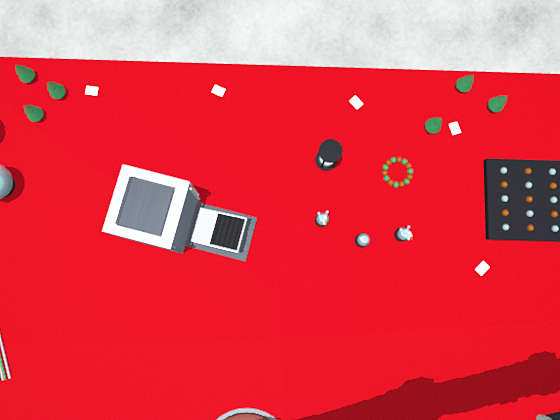

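View pics/side0.png

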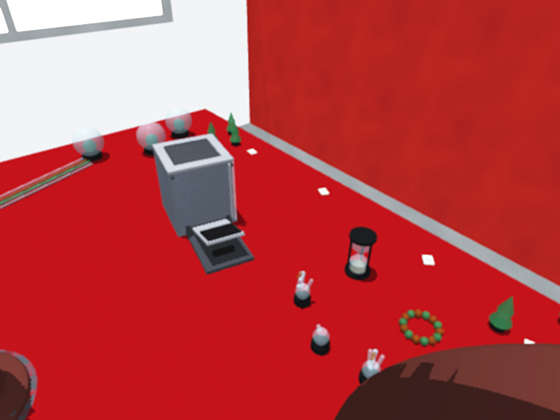

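The top view shows the box top (corners about (122,165), (201,182), (185,251), (103,232)) with its pedal to the right at (228,232). The broken swan is at (363,240), between whole swans at (322,218) and (404,233). The side view confirms that the middle one, at (320,338), has no neck.

```bash
python3 - <<'E'
from h import *
D=np.load("top0.npz");d,K,T=D["d"],D["K"],D["T"];P=world(d,K,T)
m=(P[...,2]>.165)&(P[...,2]<.185);m[:,260:]=0;m[:,:80]=0
pts=P[m];print(len(pts),pts[:,2].mean())
r=cv2.minAreaRect((pts[:,:2]*1000).astype(np.float32));print("box",r)
m=np.zeros_like(m);m[212:250,220:245]=1
q=P[218:246,222:240].reshape(-1,3);print("pedal",np.nanmean(q,0),ray(228,232,.063,K,T))
for n,(u,v) in dict(a=(322,218),br=(363,240),b=(404,233)).items():
    w=P[v-14:v+15,u-14:u+15].reshape(-1,3);w=w[w[:,2]>.008]
    print(n,len(w),np.nanmedian(w,0).round(4),np.nanmin(w,0).round(3),np.nanmax(w,0).round(3))
    print(ray(u,v,.03,K,T))
print("tread table z",np.nanmedian(P[300:330,300:330,2]))
D=np.load("side0.npz");P=world(D["d"],D["K"],D["T"])
w=P[322:356,308:334].reshape(-1,3);w=w[w[:,2]>.006];print("side br",len(w),np.nanmedian(w,0),np.nanmin(w,0),np.nanmax(w,0))
c=D["im"][318:360,300:340].astype(int);k=(c.max(-1)<60);v,u=np.nonzero(k);print("black px",len(u),u.min()+300,u.max()+300,v.min()+318,v.max()+318,ray((u.min()+u.max())/2+300,v.max()+318,0,D["K"],D["T"]))
big=cv2.resize(D["im"][270:390,260:400],None,fx=5,fy=5)[...,::-1];cv2.imwrite("pics/crop.png",big)
E
```

```text
4844 0.176020276351712
box ((554.1976318359375, 221.26385498046875), (159.44810485839844, 150.56887817382812), 76.92807006835938)
pedal [0.51573514 0.0502573  0.06383985] [0.51448845 0.05606545 0.063     ]
a 175 [ 0.5534 -0.1652  0.0423] [ 0.526 -0.2    0.008] [ 0.595 -0.151  0.09 ]
[ 0.55750991 -0.16618773  0.03      ]
br 168 [ 0.5061 -0.2627  0.0371] [ 0.474 -0.289  0.008] [ 0.533 -0.237  0.053]
[ 0.50720904 -0.26515469  0.03      ]
b 208 [ 0.5215 -0.3605  0.0432] [ 0.499 -0.399  0.008] [ 0.554 -0.34   0.093]
[ 0.52674038 -0.36371611  0.03      ]
tread table z 0.0010394359970078426
side br 419 [ 0.50471478 -0.27065124  0.03270403] [ 0.49368046 -0.28225895  0.00617627] [ 0.52675488 -0.24908344  0.05250132]
black px 159 311 328 340 354 [ 5.00733202e-01 -2.75249899e-01  1.11022302e-16]
```

```bash
cat >> h.py <<'E'
def down(th):  # tool y axis along world heading th (mod pi), nearest joint 7
    return [R.from_matrix(np.column_stack([np.cross([np.cos(t),np.sin(t),0],[0,0,-1]),[np.cos(t),np.sin(t),0],[0,0,-1]])).as_rotvec() for t in (th,th+np.pi)]
def go(p,th):
    q=bot.read_qpos();c=[(np.abs(np.array(s)-q).max(),k) for k in down(th) for s in [bot.solve_ik(p,k)] if s is not None]
    print(c); k=min(c,key=lambda a:a[0])[1]; bot.movep(p,k); return k
E
python3 - <<'E'
from h import *
print(bot.camera_info("wrist"))
go([.506,-.268,.24],0.0)
im,d,K,T=cam("wrist"); cv2.imwrite("pics/w1.png",im[...,::-1]); np.savez("w1.npz",im=im,d=d,K=K,T=T)
print(bot.read_tcp_pos(),bot.read_time())
P=world(d,K,T);m=np.isfinite(P[...,2])&(P[...,2]>.003)&(P[...,2]<.06)&(np.hypot(P[...,0]-.506,P[...,1]+.268)<.04)
n,l,s,c=cv2.connectedComponentsWithStats(m.astype(np.uint8));print(s,c)
w=P[m];print(w.min(0),w.max(0),np.median(w,0))
E
```

```text
{'K': array([[371.33753674,   0.        , 283.14176797],
       [  0.        , 371.33753674, 216.24715377],
       [  0.        ,   0.        ,   1.        ]]), 'T_tool_cam': array([[-2.16905047e-04, -9.70818516e-01, -2.39815268e-01,
         6.62196699e-02],
       [ 9.99999819e-01, -7.60969000e-05, -5.96412105e-04,
        -1.57630618e-04],
       [ 5.60758716e-04, -2.39815354e-01,  9.70818357e-01,
        -1.66478038e-01],
       [ 0.00000000e+00,  0.00000000e+00,  0.00000000e+00,
         1.00000000e+00]])}
[(np.float64(0.5795139737295016), array([2.22144147, 2.22144147, 0.        ])), (np.float64(2.4422510954197905), array([ 2.22144147, -2.22144147, -0.        ]))]
[ 0.50517085 -0.26992872  0.23977005] 1.9667
[[     0      0    560    420 234370]
 [   270    165      1      1      1]
 [   272    167     32     34    829]] [[279.47061911 209.59359986]
 [270.         165.        ]
 [287.81785283 183.09167672]]
[ 0.49086424 -0.27868188  0.00301082] [ 0.52619021 -0.24630077  0.05171102] [ 0.50982633 -0.26061747  0.03883327]
```

View pics/w1.png

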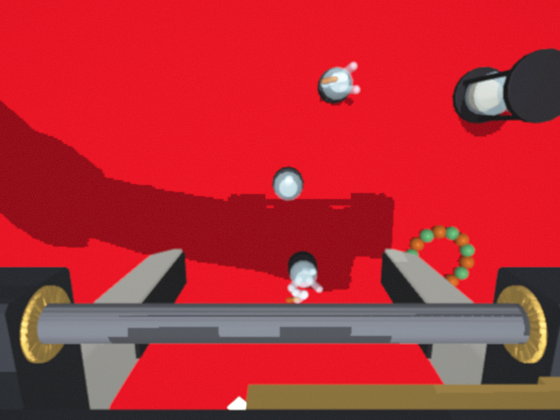

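The wrist view shows the broken swan's body at (288,184) with its base edge just above. The two good swans are at (337,83) and (302,270), clear along y. Closing along x is safe. The measured height (about 0.05) and width (35 mm) agree with the broken swan.

```bash
python3 - <<'E'
from h import *
x,y=.5085,-.2635
k=go([x,y,.13],0.0); bot.hold(.3); print(bot.read_tcp_pos())
print(bot.movel([x,y,.005],k,feed=.1,contact_N=8)); print(bot.read_tcp_pos())
bot.gripper_to(.02); print(bot.read_width(),bot.read_grasp_force(),bot.read_tcp_pos())
bot.movel([x,y,.16],feed=.15); bot.movel([x,y,.30],feed=.25); print(bot.read_width(),bot.read_tcp_pos(),bot.read_time())
# over the box, offset so that the wrist camera sees the top
th=np.deg2rad(-13)
go([.554-.03,.221-.10,.33],th); bot.hold(.4)
im,d,K,T=cam("wrist"); cv2.imwrite("pics/w2.png",im[...,::-1]); np.savez("w2.npz",im=im,d=d,K=K,T=T)
print(bot.read_tcp_pos(),bot.read_time())
E
```

```text
[(np.float64(0.24730590599708624), array([2.22144147, 2.22144147, 0.        ])), (np.float64(2.6351292877889394), array([ 2.22144147, -2.22144147, -0.        ]))]
[ 0.50948866 -0.26403972  0.1316699 ]
False
[ 0.50898868 -0.26372287  0.00562148]
0.03329098482799141 30.000009834766388 [ 0.50857139 -0.26349634  0.00499134]
0.03312122654009376 [ 0.50747926 -0.26327737  0.29824538] 7.0417
[(np.float64(0.9450303027340281), array([2.45863604, 1.95568741, 0.        ])), (np.float64(1.8612502133750217), array([ 1.95568741, -2.45863604, -0.        ]))]
[0.52407251 0.12076312 0.33002896] 8.925
```

View pics/w2.png

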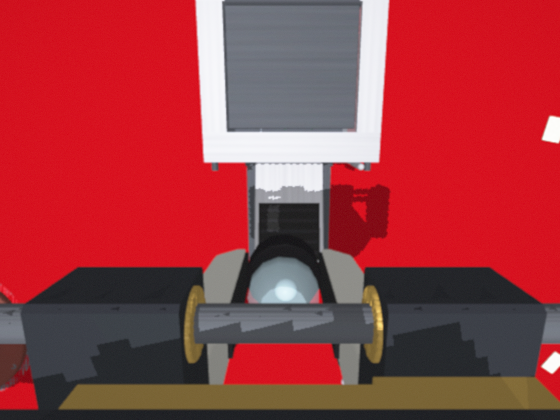

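The wrist view shows the swan held at (284,280), the dark flap spanning (223..360, 1..130), the box front edge at row 161 and the tread at (258..321, 203+).

```bash
python3 - <<'E'
from h import *
for f,sl in (("w2",(0,165,190,400)),("top0",(155,260,95,215))):
    D=np.load(f+".npz");P=world(D["d"],D["K"],D["T"]);im=D["im"].astype(int)
    m=np.zeros(P.shape[:2],bool);m[sl[0]:sl[1],sl[2]:sl[3]]=1
    m&=(np.abs(P[...,2]-.176)<.008)
    print(f,"z",np.nanmedian(P[m][:,2]))
    for nm,mm in (("all",m),("flap",m&(im.max(-1)<150))):
        mm=cv2.morphologyEx(mm.astype(np.uint8),cv2.MORPH_OPEN,np.ones((5,5)))
        n,l,s,c=cv2.connectedComponentsWithStats(mm);i=1+s[1:,4].argmax()
        v,u=np.nonzero(l==i); Q=np.array([ray(a,b,.175,D["K"],D["T"])[:2] for a,b in zip(u,v)])*1000
        print(nm,len(u),cv2.minAreaRect(Q.astype(np.float32)))
E
```

```text
w2 z 0.17549889563749038
all 28853 ((553.1891479492188, 214.77133178710938), (124.70756530761719, 150.21510314941406), 76.95016479492188)
flap 16783 ((556.2943115234375, 228.22421264648438), (97.09291076660156, 105.83059692382812), 76.94987487792969)
top0 z 0.17614364987513542
all 4679 ((554.6571044921875, 224.36611938476562), (151.53536987304688, 150.24832153320312), 76.92555236816406)
flap 244 ((588.2467651367188, 249.71456909179688), (45.715301513671875, 32.151981353759766), 3.428032875061035)
```

```bash
python3 - <<'E'
from h import *
th=np.deg2rad(-13.05); x,y=.556,.227
k=go([x,y,.26],th); bot.hold(.2)
bot.movel([x,y,.20],k,feed=.08); print(bot.movel([x,y,.1815],feed=.025,contact_N=1.5)); bot.hold(.4)
print(bot.read_tcp_pos(),bot.read_wrist_force())
bot.gripper_to(.06); bot.hold(.3); print(bot.read_width(),bot.read_grasp_force())
bot.movel([x,y,.26],feed=.06); 
f=R.from_euler("z",th).apply([0,-.12,0])
bot.movel([x+f[0],y+f[1],.32],feed=.2); bot.hold(.3)
im,d,K,T=cam("wrist"); cv2.imwrite("pics/w3.png",im[...,::-1]); np.savez("w3.npz",im=im,d=d,K=K,T=T)
P=world(d,K,T);m=(P[...,2]>.18)&(P[...,2]<.24)&(np.hypot(P[...,0]-x,P[...,1]-y)<.05)
w=P[m];print(len(w),w.min(0),w.max(0),np.median(w,0))
w=P[220:250,265:315].reshape(-1,3)
print(bot.read_time())
E
```

```text
[(np.float64(0.21016588497990618), array([2.45948913, 1.95461444, 0.        ])), (np.float64(2.5407198112288736), array([ 1.95461444, -2.45948913, -0.        ]))]
False
[0.55601741 0.22700123 0.1815804 ] [-0.38550329  0.76598917 -0.81910588]
0.05994999506283422 0.0
1910 [0.53931744 0.20894608 0.1802906 ] [0.57289039 0.24016394 0.22690448] [0.55534857 0.22247565 0.2149653 ]
15.4833
```

View pics/w3.png

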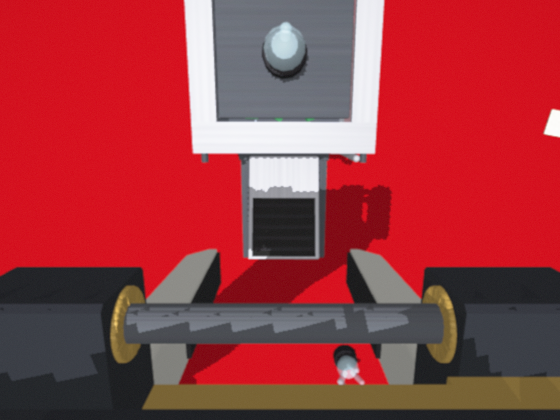

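The swan stands upright in the middle of the shut flap at (285,48). The tread is at (252..316, 198..256) with its centre near (284,226). Next I'll press the pedal.

```bash
python3 - <<'E'
from h import *
D=np.load("w3.npz");P=world(D["d"],D["K"],D["T"]);print(np.nanmedian(P[222:231,275:293].reshape(-1,3),0))
th=np.deg2rad(-13.05); f=R.from_euler("z",th).apply([0,-.18,0]); x,y=.556+f[0],.227+f[1]; print(x,y)
bot.gripper_to(0.0)
k=go([x,y,.13],th); bot.hold(.2)
f0=bot.read_wrist_force()
print(bot.movel([x,y,.04],k,feed=.06,contact_N=3),bot.read_tcp_pos(),bot.read_wrist_force()-f0)
bot.movel([x,y,.037],feed=.04)
for z in np.arange(.036,.026,-.001):
    bot.movel([x,y,z],feed=.03); bot.hold(.1); F=bot.read_wrist_force()-f0; print(round(z,3),bot.read_tcp_pos().round(4),F.round(1))
    if F[2]>28: break
bot.hold(1.0)
im,d,K,T=cam("side"); cv2.imwrite("pics/s4.png",im[...,::-1]); print(bot.read_time())
E
```

```text
[0.51752197 0.06156902 0.0600709 ]
0.5153557719635614 0.05164879034542713
[(np.float64(0.48044907199261544), array([2.45948913, 1.95461444, 0.        ])), (np.float64(1.9436174263098476), array([ 1.95461444, -2.45948913, -0.        ]))]
True [0.51471256 0.05160516 0.06403589] [0.41751038 0.46874768 2.92436143]
0.036 [0.5147 0.0476 0.0369] [-2.4 -5.2 10.8]
0.035 [0.5146 0.0475 0.0359] [-2.9 -6.6 10.7]
0.034 [0.5146 0.0474 0.035 ] [-2.2 -5.9  9.9]
0.033 [0.5146 0.0473 0.0342] [-2.7 -6.7 12.6]
0.032 [0.5146 0.0472 0.034 ] [-4.5 -7.1 18. ]
0.031 [0.5146 0.0472 0.0339] [-5.8 -6.6 26.7]
0.03 [0.5146 0.0472 0.0338] [-6.7 -6.5 32.4]
22.9083
```

View pics/s4.png

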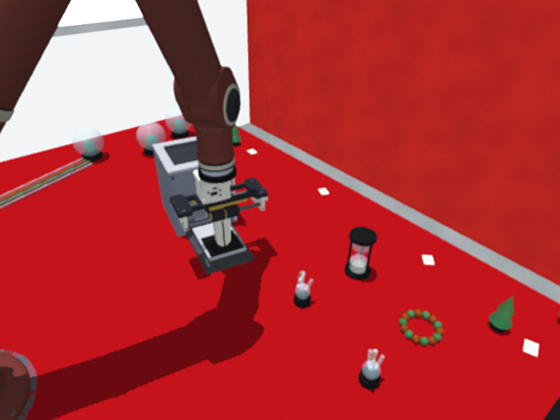

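The pedal stopped hard at 0.034 with the force rising to 32 N, so it is on its stop. The side view shows the fingers on the tread at (222,240) and the good swans, timer and bracelet where they were. I'll release and check.

```bash
python3 - <<'E'
from h import *
x,y=.5154,.0516
bot.movel([x,y,.075],feed=.06); bot.movel([x,y,.32],feed=.25)
bot.movel([.556-.0271-.02,.227-.117-.02,.33],feed=.2); bot.hold(.3)
im,d,K,T=cam("wrist"); cv2.imwrite("pics/w5.png",im[...,::-1]); P=world(d,K,T)
m=np.hypot(P[...,0]-.556,P[...,1]-.227)<.035; print(np.nanpercentile(P[m][:,2],[1,50,99]),bot.read_time())
E
```

```text
[0.17364857 0.17551102 0.17732158] 25.6417
```

View pics/w5.png

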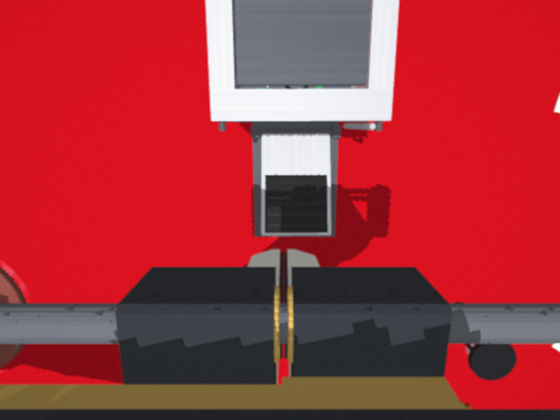

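The flap (234..370, 0..87) is shut, level and empty, and the pedal (296,205) is back up. The swan is therefore in the box and the arm is clear of everything.

```bash
python3 -c "
from rig import bot
bot.hold(.5); print(bot.close_job())"
```

```text
the job is handed in; nothing more can be done
None
```

I stood the broken swan on the flap, dropped it into the cullet box with the pedal and handed the job in at about 26 s; the last pictures show the flap shut and empty, the pedal up and the other objects where they were, though the swan inside the box was not seen directly and no verdict was returned.

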